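# Purge the airbrush line

### The arm

A 6-joint arm with a two-finger parallel gripper is mounted at the origin on the work surface. World frame = base frame: x ahead of the robot, y to its left, z up, the work surface at z = 0. Lengths are in m, angles in rad, forces in N, time in s.
With the tool pointing down it reaches from about 0.3 to 0.775 m from the base axis. Payload 14.6 kg.
Tool frame: the origin (TCP) lies on the centre line of the jaws, within the pads' length; the fingertips stand 11 mm ahead of it and the grasp point (between the pads) lies 8 mm behind it; y points along the fingers, x is the direction in which the jaws open and shut, and the axes are right-handed (so a half turn about y gives the same grasp; the last joint's range is limited). The gripper opens to 94 mm and grips with 3 to 60 N. Pads are 16 mm wide; open, the fingers measure 119 mm over their backs; the gripper's body (75 mm by 177 mm) begins 78 mm behind the grasp point.
Start: joints at [1.119, 0.3, 1.521, -0, 1.321, -0.067], TCP at [0.206, 0.51, 0.216] pointing down, gripper open.
Joint ranges: [-3.03, 3.03], [-0.79, 2.21], [0.23, 2.52], [-1.04, 4.18], [0, 3.07], [-2.55, 2.55]. Speed limits (rad/s): [2.22, 2.22, 2.57, 3.14, 3.14, 3.14].

### API

Orientations are given as [roll, pitch, yaw] about the fixed x, y, z axes, in that order (R = Rz(yaw) Ry(pitch) Rx(roll)).
In Python, from station import ctrl, imaging gives the robot as it stands. The module is installed in compiled form; this text tells all that it offers.
- The arm moves only by the tool apply_moves, never from a script. Its argument "deltas" is a list of rows, each an object with "dp": the shift along the tool's x, y, z in m, a list of three; "roll": the turn about the tool's y in rad; "grip": the closure, from -1 (fully open) to 1 (shut). In form: [{"dp": [tx, ty, tz], "roll": roll, "grip": grip}, ...]. A call has 1 to 10 rows; each row shifts and turns the commanded pose from where the row before left it, along the tool's axes as they then stand; what a row does not reach is not made up. A row lasts 1/8 s, in which the tool goes at most 62.5 mm and 10.7 degrees, less where a joint would pass 70% of its speed; a pose out of reach is approached as far as the arm can. A call with a gripper value outside its range is refused whole. The fingers move at their own pace and stop on an object; "newtons" is the grip in N (left out, the last holds). Time passes only in rows, so rows that do not move let the fingers close. It gives the time, the measured TCP pose, the force and the opening at its end, in the units of the state.
- ctrl.get_obs(): the state, without advancing time (a new reading comes with each control period).
- imaging.camera(name): name is "side" or "top" or "wrist"; returns the picture (420x560x3 uint8, blue, green, red); there is no depth.
- imaging.camera_info(name): a dict with "K" (3x3 intrinsics, pixels), "world_from_camera" (4x4, takes a point from camera to world coordinates). Camera axes: x right, y down, z forward; pixel columns grow to the right and rows downward; lengths in m; the calibration is good to about 2 mm. A picture is of the moment at which its call begins: read the wrist's pose just before it. camera_info takes no time and is no camera call; for the wrist camera it gives the pose at the moment of the call.
- ctrl.hand_in(): hands the job in, once; it reports no verdict.
The state is a dict: "time_s": time; "qpos": joint angles; "joint_vel": joint speeds; "tau": joint torques, N m; "ee_pos": TCP position; "eef_rot": TCP orientation; "force": force on the tool from outside, world axes, zero at the start; "moment": the same for the moment, N m; "grip_width": finger opening in m.
Only numpy, scipy, OpenCV 4.12 (cv2) and the standard library are available. Lean on these libraries where they do the work, as an engineer would, in place of code of your own. Each camera call takes 0.05 s, during which the arm holds its last target. There are 200 camera calls.

### The job

Blow the airbrush line clear: on the grey air box, pull the purge knob, the large one with the mushroom head, straight up until it clicks out, let it blow for about two seconds, then push it back down fully home and let go of it. The small ball knob on the same box is the air supply: it is already pulled out and must stay out.

Things in the scene. Friction and masses are not known exactly. Their poses are not given: they have to be found in the camera images.
- purge_knob (a joint): Travel of the purge knob in m: 0 = pushed fully home (start), 0.016 = pulled fully out, straight up. Snap detents at both ends: starting it from either end takes about 6 N, less towards mid-travel; past mid-travel it snaps to the far end by itself, let go before that it snaps back. It does not turn.
- purge_head (a point): Centre of the purge knob's gripping rim; moves with it. Round black mushroom head, 40 mm diameter, from 11 mm below this point to 15 mm above, sides straight 8 mm up and down, domed top, on a steel stem in a 32 mm collar on the air box's lid. Home, the point is 33 mm above the lid. z: up along the pull; y: along the box's length.
- supply_knob (a joint): Travel of the air supply knob in m: 0 = pushed in (air off), 0.016 = pulled out (air on, as at the start). Same detents as the purge knob. The grey air box that carries both knobs is fixed to the table, 300 mm long, 130 mm wide, its lid 70 mm above the table.
- supply_ball (a point): Centre of the supply knob's black ball, 24 mm diameter, on a thin steel stem; out, it is 47 mm above the lid. z up, y along the box's length. Purge knob, ball knob and a rotary regulator (bar grip on a 52 mm round scale plate, 29 mm tall) stand in a row along the middle of the lid, 90 mm apart, in any order.

How it is judged:
By the outcome, as a careful person would: the job done as asked, in the order asked, and still so for the second after the job is handed in, with the robot touching nothing.
It also fails if it takes over 32 s, if anything falls off the work surface, if the arm or the gripper's body presses on something with over 40 N, if the wrist force passes 120 N, or if a joint passes its speed limit or range.

## Working session

There is one attempt and no reset: what is moved stays moved. The work goes in short steps, Python scripts to look and compute and a tool call to move; the robot and the scene stay as the last step left them, time stands still between calls to the robot, and variables do not carry over. Pictures are saved under pics/ and viewed, about 8 in all and at most 12, crops included, and the job is handed in when it is done.

Besides the shell and the picture viewer there is one more tool, called after ">>>" in YAML: its name, and indented under it one key for each argument. apply_moves: Moves the arm, as the interface text tells. Its arguments: {"type":"object","properties":{"deltas":{"type":"array"},"newtons":{"type":"number"}},"required":["deltas"]}

```bash
mkdir -p pics; python3 - <<'E'
from station import ctrl, imaging
import cv2, numpy as np
np.set_printoptions(precision=4,suppress=True)
o=ctrl.get_obs();print({k:np.round(v,4) for k,v in o.items()})
for n in("side","top"):
    cv2.imwrite(f"pics/{n}0.png",imaging.camera(n)); i=imaging.camera_info(n);print(n,np.array(i["K"]),np.array(i["world_from_camera"]),sep="\n")
E
```

```text
{'time_s': np.float64(0.0), 'qpos': array([ 1.1194,  0.3005,  1.5216, -0.    ,  1.3207, -0.0666]), 'joint_vel': array([-0.    ,  0.0008,  0.0001,  0.0011, -0.0004, -0.002 ]), 'tau': array([ -0.0009, -53.1806, -35.2728,   0.0708,   0.0244,  -0.0001]), 'ee_pos': array([0.2064, 0.5096, 0.2159]), 'eef_rot': array([-1.5707,  0.0011,  1.186 ]), 'force': array([-0.1598,  0.2107,  0.1975]), 'moment': array([-0.0175, -0.0121,  0.0118]), 'grip_width': np.float64(0.094)}
side
[[504.9748   0.     275.6559]
 [  0.     504.9748 199.5111]
 [  0.       0.       1.    ]]
[[-0.9817 -0.0969  0.1637  0.4674]
 [-0.1899  0.5447 -0.8168  0.547 ]
 [-0.01   -0.833  -0.5532  0.4976]
 [ 0.      0.      0.      1.    ]]
top
[[420.9159   0.     276.5956]
 [  0.     420.9159 206.4208]
 [  0.       0.       1.    ]]
[[-0.0061 -0.9869  0.1612  0.4499]
 [-1.      0.0073  0.0064  0.0156]
 [-0.0075 -0.1611 -0.9869  0.7844]
 [ 0.      0.      0.      1.    ]]
```

View pics/top0.png

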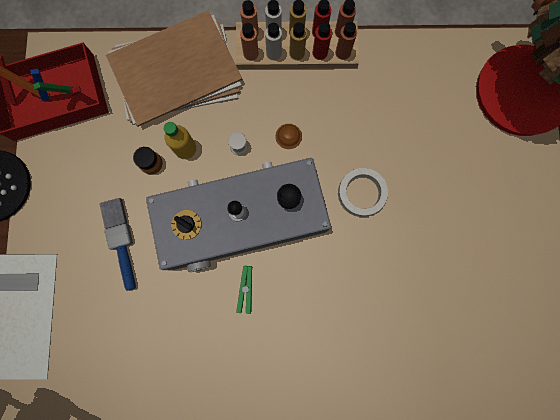

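View pics/side0.png

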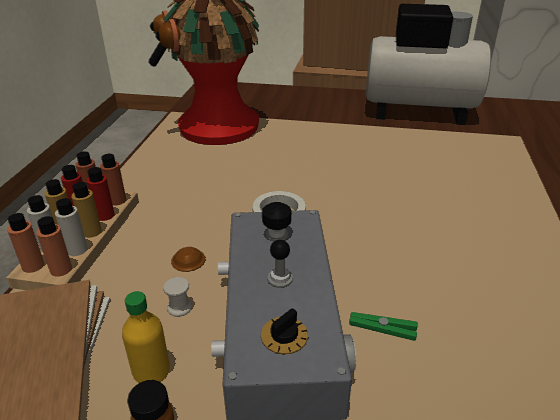

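The top view shows the purge head at about (289,196), the ball at (235,208) and the regulator at (186,225). The side view agrees: purge at (277,216), ball at (280,250).

```bash
cat > h.py <<'E'
import cv2, numpy as np
from station import ctrl, imaging
np.set_printoptions(precision=4,suppress=True)
def ray(n,uv):
    i=imaging.camera_info(n);T=np.array(i["world_from_camera"])
    d=T[:3,:3]@np.linalg.solve(np.array(i["K"]),[*uv,1]);return T[:3,3],d/np.linalg.norm(d)
def plane(n,uv,z):
    c,d=ray(n,uv);return c+d*(z-c[2])/d[2]
def tri(a,ua,b,ub):
    (c,d),(e,f)=ray(a,ua),ray(b,ub)
    s,t=np.linalg.lstsq(np.c_[d,-f],e-c,rcond=None)[0];return (c+d*s+e+f*t)/2,np.linalg.norm(c+d*s-e-f*t)
def blob(img,uv,r,th=45):
    m=(img.max(2)<th).astype(np.uint8);w=np.zeros_like(m);cv2.circle(w,uv,r,1,-1)
    n,l,s,c=cv2.connectedComponentsWithStats(m*w);k=1+s[1:,4].argmax();return c[k],s[k]
E
python3 - <<'E'
from h import *
t=cv2.imread("pics/top0.png");s=cv2.imread("pics/side0.png")
P,sp=blob(t,(289,196),20);B,sb=blob(t,(235,208),11);p2,s2=blob(s,(277,216),22);b2,s3=blob(s,(280,250),12)
print(P,sp,B,sb,p2,s2,b2,s3)
print("P",plane("top",P,.105),tri("top",P,"side",p2),"B",plane("top",B,.117),tri("top",B,"side",b2))
# lid outline
hsv=cv2.cvtColor(t,cv2.COLOR_BGR2HSV);m=((hsv[...,1]<60)&(hsv[...,2]>60)&(hsv[...,2]<190)).astype(np.uint8)
m=cv2.morphologyEx(m,cv2.MORPH_OPEN,np.ones((9,9)))
cs,_=cv2.findContours(m,0,2);c=[c for c in cs if cv2.pointPolygonTest(c,(262,215),False)>0][0]
bx=cv2.boxPoints(cv2.minAreaRect(c));W=np.array([plane("top",q,.07) for q in bx]);print(bx,W,np.linalg.norm(np.diff(W,axis=0),axis=1),W.mean(0))
E
```

```text
[288.8347 196.0393] [277 184  25  25 484] [234.4268 207.5061] [228 201  14  14 164] [276.5758 215.9874] [262 202  31  33 712] [279.5688 249.3375] [270 240  20  20 320]
P [ 0.578  -0.0002  0.105 ] (array([ 0.5775, -0.0004,  0.1004]), np.float64(0.002745624699817134)) B [0.5576 0.0877 0.117 ] (array([0.5566, 0.0877, 0.116 ]), np.float64(0.002364720006077777))
[[141.3192 192.3166]
 [312.2151 150.8872]
 [330.9072 227.9922]
 [160.0113 269.4215]] [[ 0.5931  0.2546  0.07  ]
 [ 0.665  -0.0429  0.07  ]
 [ 0.5287 -0.0721  0.07  ]
 [ 0.4607  0.217   0.07  ]] [0.3061 0.1394 0.297 ] [0.5618 0.0892 0.07  ]
```

>>> apply_moves:
  deltas:
    - {"dp": [-0.0278, 0, -0.0447], "roll": 0, "grip": -1}
    - {"dp": [-0.0278, 0, -0.0447], "roll": 0, "grip": -1}
    - {"dp": [-0.0278, 0, -0.0447], "roll": 0, "grip": -1}
    - {"dp": [-0.0278, 0, -0.0447], "roll": 0, "grip": -1}
    - {"dp": [-0.0278, 0, -0.0447], "roll": 0, "grip": -1}
    - {"dp": [-0.0278, 0, -0.0447], "roll": 0, "grip": -1}
    - {"dp": [-0.0278, 0, -0.0447], "roll": 0, "grip": -1}
    - {"dp": [-0.0278, 0, -0.0447], "roll": 0, "grip": -1}
    - {"dp": [-0.0278, 0, -0.0447], "roll": 0, "grip": -1}
    - {"dp": [-0.0278, 0, -0.0447], "roll": 0, "grip": -1}
  newtons: 40

```text
time_s: 1.35
ee_pos: [0.5171, 0.0827, 0.2163]
eef_rot: [-1.571, 0.0, 1.186]
force: [-0.2, -0.3, 0.6]
grip_width: 0.0941
```

>>> apply_moves:
  deltas:
    - {"dp": [-0.0278, 0, -0.0447], "roll": 0, "grip": -1}
    - {"dp": [-0.0278, 0, -0.0447], "roll": 0, "grip": -1}
    - {"dp": [0, 0, 0], "roll": 0.1585, "grip": -1}
    - {"dp": [0, 0, 0], "roll": 0.1585, "grip": -1}
    - {"dp": [0, 0, 0], "roll": 0.1585, "grip": -1}
    - {"dp": [0, 0, 0], "roll": 0.1585, "grip": -1}
    - {"dp": [0, 0, 0], "roll": 0.1585, "grip": -1}
    - {"dp": [0, 0, 0], "roll": 0.1585, "grip": -1}
    - {"dp": [0, 0, 0], "roll": 0, "grip": -1}
    - {"dp": [0, 0, 0], "roll": 0, "grip": -1}

```text
time_s: 2.6
ee_pos: [0.5783, -0.0008, 0.2163]
eef_rot: [-1.571, 0.0, 0.239]
force: [0.3, 0.7, 0.6]
grip_width: 0.0939
```

```bash
python3 - <<'E'
from h import *
o=ctrl.get_obs();print(o["time_s"],o["ee_pos"],o["eef_rot"],o["force"])
i=imaging.camera_info("wrist");print(i["K"],np.array(i["world_from_camera"]))
w=imaging.camera("wrist");cv2.imwrite("pics/w1.png",w)
E
```

```text
2.6 [ 0.5783 -0.0008  0.2163] [-1.5707  0.0004  0.2385] [0.3387 0.7151 0.6144]
[[298.6181   0.     282.3204]
 [  0.     298.6181 208.5114]
 [  0.       0.       1.    ]] [[ 0.972   0.2273  0.0594  0.56  ]
 [ 0.235  -0.9396 -0.2489  0.0717]
 [-0.0008  0.2559 -0.9667  0.3836]
 [ 0.      0.      0.      1.    ]]
```

View pics/w1.png

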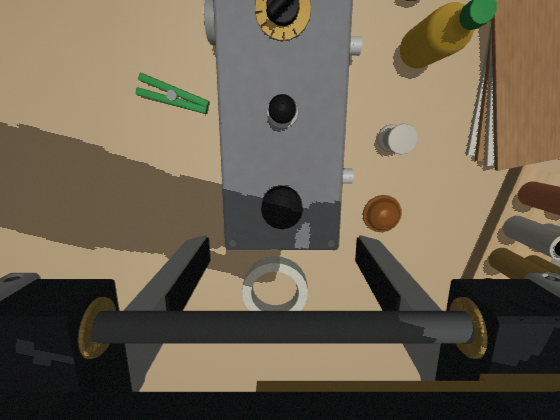

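The purge head is at about (282,207), centred between the jaws, and the box runs parallel to the fingers' plane. I make a small correction, descend, and close lightly.

>>> apply_moves:
  deltas:
    - {"dp": [-0.001, 0.02, 0.0015], "roll": 0.004, "grip": -1}
    - {"dp": [0, 0.025, 0], "roll": 0, "grip": -1}
    - {"dp": [0, 0.025, 0], "roll": 0, "grip": -1}
    - {"dp": [0, 0.025, 0], "roll": 0, "grip": -1}
    - {"dp": [0, 0.02, 0], "roll": 0, "grip": -1}
    - {"dp": [0, 0.006, 0], "roll": 0, "grip": -1}
    - {"dp": [0, 0, 0], "roll": 0, "grip": -1}
    - {"dp": [0, 0, 0], "roll": 0, "grip": -1}

```text
time_s: 3.65
ee_pos: [0.5775, 0.0004, 0.0964]
eef_rot: [-1.571, -0.001, 0.231]
force: [-0.1, -0.8, 0.4]
grip_width: 0.094
```

>>> apply_moves:
  deltas:
    - {"dp": [0, 0, 0], "roll": 0, "grip": 0}
    - {"dp": [0, 0, 0], "roll": 0, "grip": 0.2}
    - {"dp": [0, 0, 0], "roll": 0, "grip": 0.3}
    - {"dp": [0, 0, 0], "roll": 0, "grip": 0.4}
    - {"dp": [0, 0, 0], "roll": 0, "grip": 0.4}
    - {"dp": [0, 0, 0], "roll": 0, "grip": 0.4}
  newtons: 5

```text
time_s: 4.4
ee_pos: [0.5772, 0.0005, 0.0955]
eef_rot: [-1.571, -0.0, 0.231]
force: [1.3, 0.5, -1.4]
grip_width: 0.0398
```

```bash
python3 - <<'E'
from h import *
o=ctrl.get_obs();print(o["time_s"],o["ee_pos"],o["eef_rot"],o["force"],o["moment"],o["grip_width"])
w=imaging.camera("wrist");s=imaging.camera("side");cv2.imwrite("pics/w2.png",np.hstack([cv2.resize(w[100:,100:460],None,fx=1,fy=1),cv2.resize(s[150:310,180:380],(400,320))]))if 0 else cv2.imwrite("pics/s2.png",cv2.resize(s[130:310,160:400],(720,540)))
E
```

```text
4.4 [0.5772 0.0005 0.0955] [-1.5708 -0.0005  0.231 ] [ 1.2965  0.544  -1.4211] [ 0.0056 -0.1508 -0.0228] 0.039810321282987234
```

View pics/s2.png

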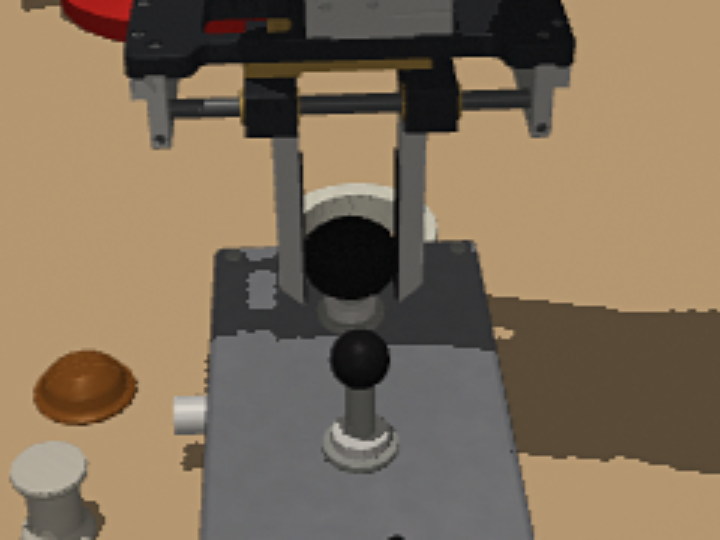

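The jaws hold the head at 39.8 mm, centred, with little side force. I firm the grip and pull up.

>>> apply_moves:
  deltas:
    - {"dp": [0, 0, 0], "roll": 0, "grip": 0.6}
    - {"dp": [0, 0, 0], "roll": 0, "grip": 0.6}
    - {"dp": [0, -0.003, 0], "roll": 0, "grip": 0.6}
    - {"dp": [0, -0.003, 0], "roll": 0, "grip": 0.6}
    - {"dp": [0, -0.003, 0], "roll": 0, "grip": 0.6}
    - {"dp": [0, -0.003, 0], "roll": 0, "grip": 0.6}
    - {"dp": [0, -0.003, 0], "roll": 0, "grip": 0.6}
    - {"dp": [0, -0.002, 0], "roll": 0, "grip": 0.6}
    - {"dp": [0, 0, 0], "roll": 0, "grip": 0.6}
  newtons: 40

```text
time_s: 5.62
ee_pos: [0.5772, 0.0005, 0.1116]
eef_rot: [-1.571, 0.0, 0.231]
force: [9.6, 1.0, -9.8]
grip_width: 0.0391
```

```bash
python3 - <<'E'
from h import *
o=ctrl.get_obs();print(o["time_s"],o["ee_pos"],o["force"],o["moment"],o["grip_width"])
s=imaging.camera("side");cv2.imwrite("pics/s3.png",cv2.resize(s[130:310,160:400],(720,540)))
E
```

```text
5.625 [0.5772 0.0005 0.1116] [ 9.5827  1.0428 -9.7596] [ 0.1313 -1.7499 -0.0241] 0.03913843490980824
```

View pics/s3.png

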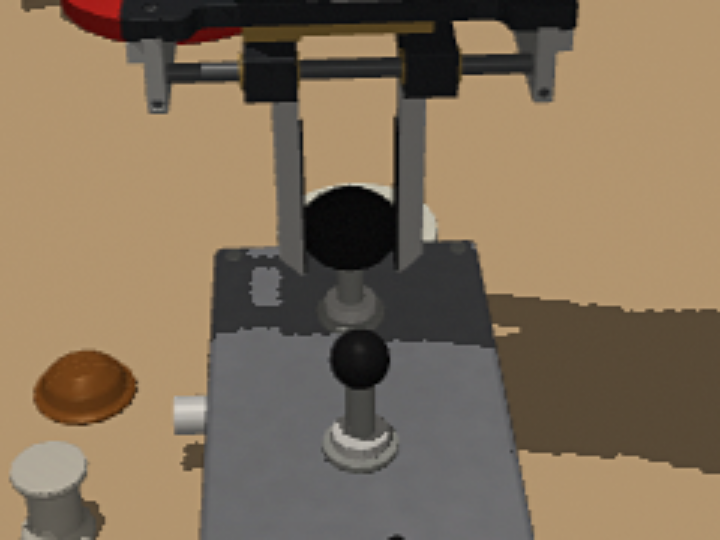

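The head has risen about 16 mm, the stem is exposed, and the force shows it at the stop. I let it blow, then push it home.

>>> apply_moves:
  deltas:
    - {"dp": [0, 0, 0], "roll": 0, "grip": 0.6}
    - {"dp": [0, 0, 0], "roll": 0, "grip": 0.6}
    - {"dp": [0, 0, 0], "roll": 0, "grip": 0.6}
    - {"dp": [0, 0, 0], "roll": 0, "grip": 0.6}
    - {"dp": [0, 0, 0], "roll": 0, "grip": 0.6}
    - {"dp": [0, 0, 0], "roll": 0, "grip": 0.6}
    - {"dp": [0, 0, 0], "roll": 0, "grip": 0.6}
    - {"dp": [0, 0, 0], "roll": 0, "grip": 0.6}
    - {"dp": [0, 0, 0], "roll": 0, "grip": 0.6}
    - {"dp": [0, 0, 0], "roll": 0, "grip": 0.6}

```text
time_s: 6.92
ee_pos: [0.5772, 0.0005, 0.1116]
eef_rot: [-1.571, 0.0, 0.231]
force: [9.2, 1.2, -10.4]
grip_width: 0.0391
```

>>> apply_moves:
  deltas:
    - {"dp": [0, 0, 0], "roll": 0, "grip": 0.6}
    - {"dp": [0, 0.004, 0], "roll": 0, "grip": 0.6}
    - {"dp": [0, 0.004, 0], "roll": 0, "grip": 0.6}
    - {"dp": [0, 0.004, 0], "roll": 0, "grip": 0.6}
    - {"dp": [0, 0.004, 0], "roll": 0, "grip": 0.6}
    - {"dp": [0, 0.002, 0], "roll": 0, "grip": 0.6}
    - {"dp": [0, 0.001, 0], "roll": 0, "grip": 0.6}
    - {"dp": [0, 0.0005, 0], "roll": 0, "grip": 0.6}
    - {"dp": [0, 0, 0], "roll": 0, "grip": 0.6}
    - {"dp": [0, 0, 0], "roll": 0, "grip": 0.6}

```text
time_s: 8.18
ee_pos: [0.5774, 0.0004, 0.0952]
eef_rot: [-1.571, -0.001, 0.231]
force: [-7.4, 1.6, 25.9]
grip_width: 0.0391
```

It is home and pressing against the stop (26 N up, z back to the start height). I unload, open and retreat.

>>> apply_moves:
  deltas:
    - {"dp": [0, -0.0018, 0], "roll": 0, "grip": 0.6}
    - {"dp": [0, 0, 0], "roll": 0, "grip": -1}
    - {"dp": [0, 0, 0], "roll": 0, "grip": -1}
    - {"dp": [0, 0, 0], "roll": 0, "grip": -1}
    - {"dp": [0, 0, 0], "roll": 0, "grip": -1}
    - {"dp": [0, 0, 0], "roll": 0, "grip": -1}

```text
time_s: 8.93
ee_pos: [0.577, 0.0004, 0.0946]
eef_rot: [-1.571, 0.0, 0.231]
force: [0.1, 0.6, -0.4]
grip_width: 0.0856
```

>>> apply_moves:
  deltas:
    - {"dp": [0, -0.015, 0], "roll": 0, "grip": -1}
    - {"dp": [0, -0.02, 0], "roll": 0, "grip": -1}
    - {"dp": [0, -0.025, 0], "roll": 0, "grip": -1}
    - {"dp": [0, -0.025, 0], "roll": 0, "grip": -1}
    - {"dp": [0, -0.025, 0], "roll": 0, "grip": -1}
    - {"dp": [0, 0, 0], "roll": 0, "grip": -1}
    - {"dp": [0, 0, 0], "roll": 0, "grip": -1}

```text
time_s: 9.8
ee_pos: [0.5768, 0.0005, 0.2042]
eef_rot: [-1.571, 0.001, 0.231]
force: [-0.3, -0.7, -0.6]
grip_width: 0.0941
```

```bash
python3 - <<'E'
from h import *
o=ctrl.get_obs();print(o["time_s"],o["ee_pos"],o["force"],o["grip_width"])
s=imaging.camera("side");cv2.imwrite("pics/s4.png",cv2.resize(s[130:310,160:400],(720,540)))
print(blob(s,(277,216),22),blob(s,(280,250),12))
E
```

```text
9.8 [0.5768 0.0005 0.2042] [-0.3114 -0.692  -0.5844] 0.09405306215140366
(array([276.1421, 215.5977]), array([256, 202,  36,  28, 711], dtype=int32)) (array([279.4841, 249.2548]), array([270, 240,  20,  20, 314], dtype=int32))
```

View pics/s4.png

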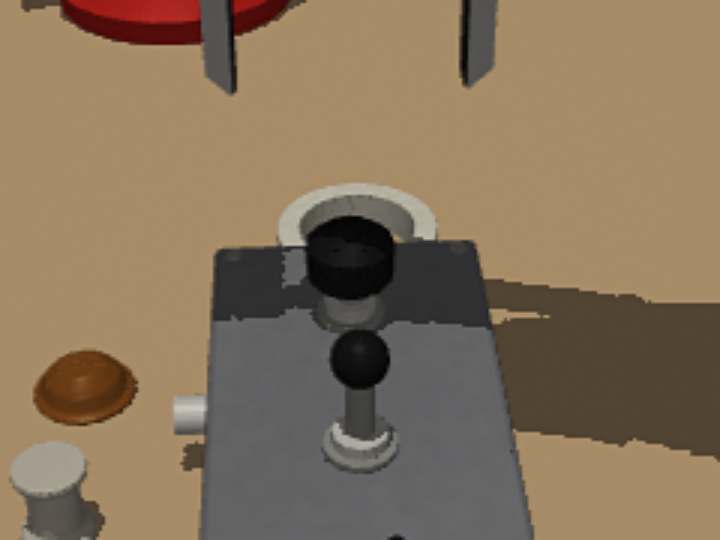

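The purge head is back at its starting pixel (276,216), the ball hasn't moved (279,249), and the gripper is clear.

```bash
python3 -c "
from station import ctrl
print(ctrl.hand_in())"
```

```text
the job is handed in; nothing more can be done
None
```

The purge knob was pulled out, left to blow, pushed back home and released, and the job is handed in.

- **Pull:** the knob came up about 16 mm until it reached its stop, which showed as about 10 N on the arm.
- **Blow:** it stayed out for about 2 s.
- **Push home:** I pressed it down until about 26 N showed at the bottom stop, then eased off, opened the jaws and lifted clear. The whole job took about 9.9 s of the 32 s allowed.

**Last checks:** in the final side picture the purge head was back within 0.6 px of its starting position. The air supply ball was still out, within 0.1 px of where it started. The arm was touching nothing, with about 1 N read on the tool. The top and wrist cameras disagreed by about 2 mm on where the knob was. I aimed between the two, and the grasp came out centred. No checks failed.

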